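# Hang the tube basket on the spring arm

### The arm

A 7-joint arm with a two-finger parallel gripper is mounted at the origin on the work surface. World frame = base frame: x ahead of the robot, y to its left, z up, the work surface at z = 0. Lengths are in m, angles in rad, forces in N, time in s.
With the tool pointing down it reaches from about 0.4 to 0.85 m from the base axis. Payload 10.4 kg.
Tool frame: the origin (TCP) lies on the centre line of the jaws, within the pads' length; the fingertips stand 14 mm ahead of it and the grasp point (between the pads) lies 5 mm behind it (manip.tip_reach is the distance from the TCP to the fingertips, in m); z points along the fingers, y is the line along which they close (so a half turn about z gives the same grasp; the last joint's range is limited). The gripper opens to 85 mm and grips with 20 to 120 N. Pads are 22 mm wide; open, the fingers measure 114 mm over their backs; the gripper's body (76 mm by 85 mm) begins 54 mm behind the grasp point. The pads swing forward as they close: fully open they stand 13 mm farther back than shut.
Start: joints at [-1.129, 0.332, -0.065, 1.46, 0.022, 1.35, -0.088], TCP at [0.28, 0.559, 0.245] pointing down, gripper open.
Joint ranges: [-2.6, 2.6], [-0.5, 2.12], [-1.47, 1.34], [0.16, 2.42], [-1.27, 4.41], [0.06, 2.06], [-2.6, 2.6]. Speed limits (rad/s): [2.22, 2.22, 2.79, 2.79, 3.14, 3.14, 3.14].

### API

Orientations are given as a unit quaternion [x, y, z, w].
In Python, from workcell import manip gives the robot as it stands.
- The arm moves only by the shell command python3 -m pendant 'ROWS' [FORCE]. ROWS is JSON, a list of rows, each a list of 7 numbers: the shift along the tool's x, y, z in units of 50 mm (1.0 is 50 mm), then the turn, a rotation vector about the tool's x, y, z in units of 8 degrees (1.0 is 8 degrees), then the opening, from -1 (shut) to 1 (fully open), so that 0 is half open. In form: [[dx, dy, dz, ax, ay, az, jaw], ...]. A call has exactly 10 rows; each row is the pose to reach, as a shift and turn from the pose commanded when the call began, along the tool's axes at that moment; what a row does not reach only later rows make up. A row lasts 1/8 s, in which the tool goes at most 62.5 mm and 10.7 degrees, less where a joint would pass 70% of its speed; a pose out of reach is approached as far as the arm can. A call with a gripper value outside its range is refused whole. The fingers move at their own pace and stop on an object; FORCE is the grip in N (left out, the last holds). Time passes only in rows, so rows that repeat a pose let the fingers close, or fill a call up. It gives the time, the measured TCP pose, the force, the opening and the grip force at its end, in the units of the state.
- manip.get_obs(): the state, without advancing time (a new reading comes with each control period).
- manip.camera(name): name is "scene" or "top" or "wrist"; returns (picture, depth): 420x560x3 uint8, red, green, blue; 420x560 float32, m along the optical axis (not along the pixel's ray), 0 where there is no reading.
- manip.get_calibration(name): a dict with "fx", "fy", "cx", "cy" (pixels), "D" ([k1, k2, p1, p2, k3] as OpenCV has them; the pictures are not rectified), "xyz" and "orientation" of the camera in the world. Camera axes: x right, y up, looking along -z (the intrinsics and any distortion apply to the point x, -y, -z); pixel columns grow to the right and rows downward; lengths in m; the calibration is good to about 2 mm. A picture is of the moment at which its call begins: read the wrist's pose just before it. get_calibration takes no time and is no camera call; for the wrist camera it gives the pose at the moment of the call.
- manip.hand_in(): hands the job in; it is judged then, once.
Trained networks look in the newest picture that a camera, given by its name, has taken for a name from the list of things; names that differ only in an ending like _2 or _b are one class to them, and where a whole thing is asked for, a point or a joint stands for the part that bears it (a point fixed in the world has none). Each returns a list of dicts, best first, with "p" (0 to 1); they miss things now and then, are a little off and sometimes report something else, mostly with a low value. They report only what shows in the picture. A call takes as long as a camera call.
- manip.find_in(thing, camera): "box" ([left, top, right, bottom] in pixels, round what is visible of it).
- manip.trace(thing, camera): "pixels" (420x560 bool, what is visible of it) and "box" ([left, top, right, bottom] in pixels, round what is visible of it).
- manip.tip_of(thing, camera): "pixel" ([column, row] in pixels: a listed point, or the origin of a listed thing).
The state is a dict: "clock": time; "joint_pos": joint angles; "joint_velocities": joint speeds; "tau": joint torques, N m; "position": TCP position; "ee_rot": TCP orientation; "ft_force": force on the tool from outside, world axes, zero at the start; "torque": the same for the moment, N m; "grip_width": opening from 0.0 (shut) to 1.0 (fully open); "grasp_force": force on a finger pad.
Only numpy, scipy, OpenCV 4.12 (cv2) and the standard library are available. Lean on these libraries where they do the work, as an engineer would, in place of code of your own. Each camera call takes 0.05 s, during which the arm holds its last target. There are 200 camera calls.

### The job

Take the wire basket that holds the red-capped tubes and hang its handle loop in the hook of the spring-balanced arm. Keep hold of it while the arm sinks under its weight, and let go only once the arm has settled, so that the basket stays hanging freely and upright. Leave the empty basket where it stands.

Things in the scene. Friction and masses are not known exactly. Their poses are not given: they have to be found in the camera images.
- basket: Basket to hang: steel wire, with six red-capped tubes fixed in it (cap tops at 62 mm); 90 mm along x, 80 mm along y, walls 40 mm high, 196 mm tall in all; 0.34 to 0.44 kg. A wire loop stands over its middle, in its xz plane, with a black grip block on top: 24 mm (x) by 20 mm (y) by 38 mm tall, centre 177 mm above the origin; hold it there, closing along y. Origin: centre of the underside, z up.
- loop (a point): Middle of the underside of the loop's crossbar, 120 mm above the basket's origin, axes as the basket's. The loop is stiff 8 mm round wire: legs at x = +-43 mm, crossbar slightly peaked (ends 12 mm lower). The opening for the hook, looking along y, is 78 mm wide and 58 mm high from caps to crossbar. The underside of the grip block is 38 mm above this point.
- empty_basket: Bystander: the same wire basket with the same loop and grip block, but without tubes. Origin and axes as for the other one. Either basket may stand in either of the two places, some 20 cm apart.
- swingarm (a joint): Angle (rad) of the spring-balanced arm about its level pivot on the post, 245 mm from the hook point: 0 when empty (on its upper stop), growing as it sinks; 0.1 rad is 24 mm at the hook. There the spring gives about 70 N/m after a first 0.3 N, so under the tube basket the arm sinks 42 to 56 mm (0.17 to 0.23 rad) and stays, well damped.
- hook (a point): Lowest point of the hook's top, where the crossbar comes to lie, 235 mm up when empty; moves with the arm. The arm, a 10 mm round bar, points along this point's -y (away from the post), 7 degrees upward when empty; x is level. Its end rises 19 mm (24 when empty) to the open tip 45 mm out: pass the loop over the tip along +y. Postward it rises 11 mm in 40. A tray below is 24 mm high.

How it is judged:
On the way:
1. the tube basket hangs in the hook and the arm has sunk under it by more than 0.14 rad and come to rest, while the fingers still hold the basket (horizontal distance between basket and hook below 0.04 m and distance between basket and hook between 0.095 and 0.14 m and value of joint swingarm above 0.14 rad and velocity of joint swingarm between -0.05 and 0.05 rad/s and contact force between the fingers and basket above 0.5 N), for 0.3 s.
At the end, for the whole second after the job is handed in: The tube basket hangs released and at rest in the hook (its origin within 40 mm of the hook point horizontally and 95 to 140 mm from it), tilted under 14 degrees; the arm is still, sunk by more than 0.14 rad; the empty basket is within 30 mm of where it stood (horizontal distance between basket and hook below 0.04 m and distance between basket and hook between 0.095 and 0.14 m and value of joint swingarm above 0.14 rad and velocity of joint swingarm between -0.05 and 0.05 rad/s and linear speed of basket below 0.03 m/s and angle between basket's own z axis and vertical below 0.25 rad and distance of empty_basket from where it was at the start of the episode below 0.03 m); the robot touches nothing.
It fails at once if the empty basket is knocked over or moved by more than 30 mm (distance of empty_basket from where it was at the start of the episode above 0.03 m or angle between empty_basket's own z axis and vertical above 0.5 rad).
It also fails if it takes over 54 s, if anything falls off the work surface, if the arm or the gripper's body presses on something with over 40 N, if the wrist force passes 120 N, or if a joint passes its speed limit or range.

## Working session

There is one attempt and no reset: what is moved stays moved. The work goes in short steps, Python scripts to look and compute and a shell command to move; the robot and the scene stay as the last step left them, time stands still between calls to the robot, and variables do not carry over. Pictures are saved under pics/ and viewed, at most 10 in all, crops included, and the job is handed in when it is done.

```bash
mkdir -p pics; ls; cat > h.py <<'E'
import numpy as np, cv2
from scipy.spatial.transform import Rotation as R
from workcell import manip
def ray(cal,px):
    K=np.array([[cal['fx'],0,cal['cx']],[0,cal['fy'],cal['cy']],[0,0,1]])
    u=cv2.undistortPoints(np.array(px,float).reshape(-1,1,2),K,np.array(cal['D'])).reshape(-1,2)
    d=np.c_[u[:,0],-u[:,1],-np.ones(len(u))]
    return d@R.from_quat(cal['orientation']).as_matrix().T   # scaled: depth 1
def pts(cal,px,depth):
    return np.array(cal['xyz'])+ray(cal,px)*np.array(depth).reshape(-1,1)
def atz(cal,px,z):
    r=ray(cal,px); o=np.array(cal['xyz']); return o+r*((z-o[2])/r[:,2])[:,None]
def maskpts(cal,m,depth):
    v,u=np.nonzero(m&(depth>0)); return pts(cal,np.c_[u,v],depth[v,u])
def save(n,im): cv2.imwrite('pics/'+n,im[:,:,::-1])
E
python3 - <<'E'
from h import *
o=manip.get_obs();print(o['clock'],o['position'],o['ee_rot'],o['grip_width'])
print(R.from_quat(o['ee_rot']).as_matrix().round(3))
ims=[]
for c in ['scene','top']:
    cal=manip.get_calibration(c); im,d=manip.camera(c); save(c+'0.png',im)
    print(c,np.round(cal['xyz'],3))
    for t in ['basket','empty_basket','swingarm']:
        for r in manip.trace(t,c)[:2]:
            P=maskpts(cal,r['pixels'],d)
            print(t,round(r['p'],2),np.round(r['box']),np.percentile(P,[2,50,98],axis=0).round(3).tolist() if len(P) else '')
    for t,z in [('basket',0),('empty_basket',0),('hook',.235),('loop',.12)]:
        for r in manip.tip_of(t,c)[:3]: print(t,round(r['p'],2),np.round(r['pixel']),atz(cal,r['pixel'],z).round(3))
E
```

```text
pics
0.0 [0.27999005 0.55839474 0.24453111] [ 2.30273412e-01  9.73125729e-01 -6.76184284e-04 -1.16620183e-04] 0.999312878648973
[[-0.894  0.448 -0.001]
 [ 0.448  0.894 -0.001]
 [-0.    -0.001 -1.   ]]
scene [1.226 0.358 0.997]
basket 0.94 [229. 170. 264. 228.] [[0.463, -0.163, 0.002], [0.515, -0.112, 0.051], [0.556, -0.076, 0.195]]
empty_basket 0.58 [155. 165. 194. 224.] [[0.486, -0.445, -0.002], [0.592, -0.34, 0.009], [0.642, -0.299, 0.195]]
swingarm 0.58 [312. 189. 430. 249.] [[0.316, 0.062, -0.0], [0.537, 0.323, 0.232], [0.561, 0.414, 0.256]]
basket 0.96 [247. 216.] [[ 0.509 -0.115  0.   ]]
empty_basket 0.61 [175. 208.] [[ 0.588 -0.348  0.   ]]
hook 0.64 [324. 198.] [[0.531 0.145 0.235]]
loop 0.68 [245. 195.] [[ 0.526 -0.104  0.12 ]]
top [0.452 0.029 1.276]
basket 0.56 [316. 214. 349. 257.] [[0.46, -0.162, -0.002], [0.505, -0.115, 0.042], [0.553, -0.076, 0.197]]
empty_basket 0.56 [397. 180. 440. 222.] [[0.549, -0.381, -0.003], [0.594, -0.338, 0.005], [0.638, -0.3, 0.197]]
swingarm 0.59 [111. 218. 244. 231.] [[0.51, 0.125, 0.211], [0.532, 0.367, 0.233], [0.549, 0.412, 0.249]]
basket 0.71 [336. 234.] [[ 0.513 -0.128  0.   ]]
empty_basket 0.58 [411. 203.] [[ 0.597 -0.338  0.   ]]
hook 0.69 [227. 220.] [[0.535 0.147 0.235]]
loop 0.6 [336. 234.] [[ 0.508 -0.113  0.12 ]]
loop 0.5 [225. 217.] [[0.551 0.164 0.12 ]]
```

```bash
python3 - <<'E'
from h import *
a=cv2.imread('pics/scene0.png')[130:290,130:450]; b=cv2.imread('pics/top0.png')[160:280,100:460]
cv2.imwrite('pics/v1.png',np.vstack([cv2.resize(a,(720,360)),cv2.resize(b,(720,240))]))
for c in ['top','scene']:
    cal=manip.get_calibration(c); im,d=manip.camera(c)
    for t in ['basket','swingarm']:
        r=manip.trace(t,c)[0]; P=maskpts(cal,r['pixels'],d)
        if t=='basket':
            for lo,hi in [(.1,.15),(.19,.205)]:
                Q=P[(P[:,2]>lo)&(P[:,2]<hi)]
                print(c,'z',lo,len(Q),Q.mean(0).round(3),Q.min(0).round(3),Q.max(0).round(3))
            Q=P[(P[:,2]>.03)&(P[:,2]<.08)][:,:2].astype(np.float32); print('tubes',cv2.minAreaRect(Q))
            Q=P[(P[:,2]>.09)&(P[:,2]<.15)][:,:2]
            if len(Q)>5: w,v=np.linalg.eigh(np.cov(Q.T)); print('loop dir',v[:,1],np.degrees(np.arctan(v[1,1]/v[0,1])),np.sqrt(w))
        else:
            Q=P[(P[:,2]>.2)]
            for y in np.arange(.09,.43,.03):
                S=Q[abs(Q[:,1]-y)<.015]
                if len(S): print(round(y,2),len(S),np.median(S,0).round(3),S[:,1].min().round(3))
E
```

```text
top z 0.1 86 [ 0.504 -0.118  0.118] [ 0.462 -0.132  0.103] [ 0.55  -0.105  0.127]
top z 0.19 85 [ 0.506 -0.119  0.196] [ 0.494 -0.129  0.191] [ 0.518 -0.108  0.2  ]
tubes ((0.5050785541534424, -0.11882249265909195), (0.08111100643873215, 0.09219507873058319), 76.51180267333984)
loop dir [-0.97292532  0.2311197 ] -13.363001979268173 [0.00236862 0.03197895]
0.12 40 [0.537 0.124 0.251] 0.111
0.15 57 [0.535 0.151 0.235] 0.135
0.18 52 [0.535 0.178 0.237] 0.167
0.21 28 [0.535 0.208 0.24 ] 0.195
0.24 60 [0.533 0.239 0.236] 0.225
0.27 40 [0.532 0.269 0.233] 0.256
0.3 52 [0.531 0.3   0.229] 0.285
0.33 88 [0.53  0.33  0.227] 0.317
0.36 160 [0.529 0.368 0.224] 0.345
0.39 281 [0.526 0.389 0.236] 0.375
0.42 69 [0.528 0.41  0.233] 0.405
scene z 0.1 88 [ 0.514 -0.118  0.124] [ 0.467 -0.129  0.1  ] [ 0.555 -0.104  0.149]
scene z 0.19 41 [ 0.511 -0.116  0.196] [ 0.499 -0.127  0.19 ] [ 0.521 -0.106  0.201]
tubes ((0.5088774561882019, -0.11571816354990005), (0.0796782448887825, 0.093694768846035), 72.61833190917969)
loop dir [-0.97318907  0.2300066 ] -13.297460310333852 [0.0023032  0.02846453]
0.12 35 [0.541 0.124 0.253] 0.112
0.15 39 [0.54  0.149 0.238] 0.135
0.18 41 [0.539 0.181 0.239] 0.166
0.21 44 [0.538 0.209 0.24 ] 0.196
0.24 48 [0.538 0.24  0.236] 0.225
0.27 48 [0.538 0.27  0.232] 0.255
0.3 48 [0.537 0.299 0.23 ] 0.285
0.33 88 [0.537 0.332 0.228] 0.315
0.36 111 [0.537 0.362 0.225] 0.345
0.39 180 [0.531 0.391 0.237] 0.375
0.42 47 [0.527 0.411 0.234] 0.405
```

View pics/v1.png

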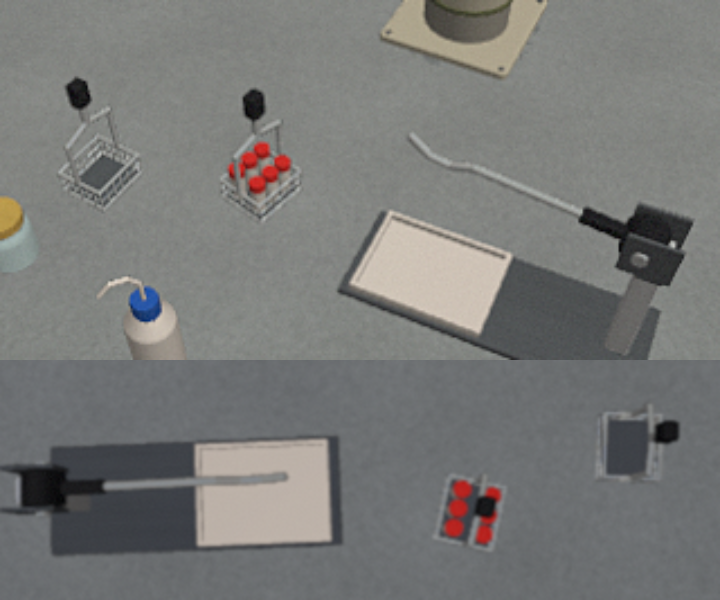

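```bash
cat >> h.py <<'E'
def rel(p,yaw_y):
    "target TCP pos, heading (deg, mod 180) of tool y, tool down -> row units"
    o=manip.get_obs(); M=R.from_quat(o['ee_rot']).as_matrix()
    yt=np.array([np.cos(np.radians(yaw_y)),np.sin(np.radians(yaw_y)),0])
    if yt@M[:,1]<0: yt=-yt
    zt=np.array([0,0,-1.]); T=np.c_[np.cross(yt,zt),yt,zt]
    print('pos',o['position'].round(4),'t',round(o['clock'],2),'ft',np.round(o['ft_force'],2),'w',round(o['grip_width'],3),'gf',round(o['grasp_force'],1))
    print('row',(M.T@(np.array(p)-o['position'])/.05).round(2),(np.degrees(R.from_matrix(M.T@T).as_rotvec())/8).round(2))
E
python3 -m pendant '[[-0.5,-0.5,-1.2,0,0,0,1],[-1,-1,-2.3,0,0,0,1],[-2,-2,-2.3,0,0,-0.5,1],[-10.1,-10,-2.3,0,0,-1.66,1],[-10.1,-10,-2.3,0,0,-1.66,1],[-10.1,-10,-2.3,0,0,-1.66,1],[-10.1,-10,-2.3,0,0,-1.66,1],[-10.1,-10,-2.3,0,0,-1.66,1],[-10.1,-10,-2.3,0,0,-1.66,1],[-10.1,-10,-2.3,0,0,-1.66,1]]'
python3 -c "
from h import *
rel([.507,-.117,.30],76.7)"
```

```text
clock: 2.35
position: [0.4609, 0.0213, 0.3603]
ee_rot: [0.116, 0.993, 0.0, 0.0]
ft_force: [1.6, 0.5, -0.1]
grip_width: 1.004
grasp_force: 0.0
pos [0.4609 0.0213 0.3603] t 2.35 ft [ 1.62  0.52 -0.05] w 1.004 gf 0.0
row [-1.53 -2.48  1.2 ] [ 0.01  0.01 -0.01]
```

```bash

python3 -m pendant '[[-0.5,-0.8,0,0,0,0,1],[-1,-1.7,0.3,0,0,0,1],[-1.5,-2.5,0.8,0,0,0,1],[-1.5,-2.5,1.2,0,0,0,1],[-1.5,-2.5,1.2,0,0,0,1],[-1.5,-2.5,1.2,0,0,0,1],[-1.5,-2.5,1.2,0,0,0,1],[-1.5,-2.5,1.2,0,0,0,1],[-1.5,-2.5,1.2,0,0,0,1],[-1.5,-2.5,1.2,0,0,0,1]]'
python3 - <<'E'
from h import *
cal=manip.get_calibration('wrist'); im,d=manip.camera('wrist'); save('w1.png',im)
for t in ['basket','empty_basket']:
  for r in manip.trace(t,'wrist')[:2]:
    P=maskpts(cal,r['pixels'],d); print(t,round(r['p'],2),np.round(r['box']),len(P))
    if not len(P): continue
    for lo,hi in [(.185,.205),(.09,.15),(.05,.07)]:
        Q=P[(P[:,2]>lo)&(P[:,2]<hi)][:,:2].astype(np.float32)
        if len(Q)>5:
            w,v=np.linalg.eigh(np.cov(Q.T)); print(lo,len(Q),Q.mean(0),cv2.minAreaRect(Q),'dir',np.degrees(np.arctan(v[1,1]/v[0,1])))
rel([.507,-.117,.172],76.7)
E
```

```text
clock: 3.6
position: [0.5048, -0.1155, 0.3]
ee_rot: [0.116, 0.993, 0.0, 0.0]
ft_force: [-0.2, -0.2, 1.0]
grip_width: 0.996
grasp_force: 0.0
basket 0.79 [233. 128. 311. 237.] 6311
0.185 954 [ 0.50571334 -0.11939031] ((0.5070352554321289, -0.12001225352287292), (0.019377050921320915, 0.02386271394789219), 76.42120361328125) dir -11.62827663975948
0.09 492 [ 0.48706293 -0.11492418] ((0.5066310167312622, -0.11961495131254196), (0.007720343768596649, 0.09190872311592102), 76.27684020996094) dir -13.56307079149922
0.05 2219 [ 0.50387335 -0.11847382] ((0.5031391978263855, -0.11900104582309723), (0.06323790550231934, 0.0848662480711937), 76.63724517822266) dir 23.698703838097824
empty_basket 0.75 [ 66. 231. 158. 327.] 3919
0.09 564 [ 0.5678538  -0.33740115] ((0.5690237879753113, -0.33872973918914795), (0.00910368375480175, 0.043356798589229584), 85.29844665527344) dir -5.19589341000108
0.05 73 [ 0.5504411  -0.33536926] ((0.5502107739448547, -0.33562907576560974), (0.007929288782179356, 0.004819365218281746), 26.49359130859375) dir 22.282307821146734
pos [ 0.5048 -0.1155  0.2999] t 3.75 ft [-0.28  0.43 -0.14] w 1.002 gf 0.0
row [-0.05 -0.02  2.56] [ 0.    0.   -0.01]
```

View pics/w1.png

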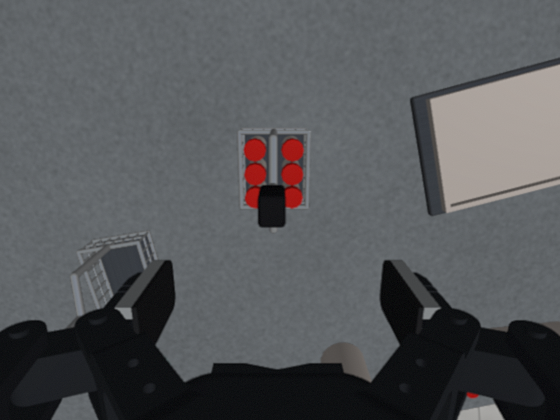

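```bash

python3 -m pendant '[[-0.03,-0.07,0.7,0,0,0,1],[-0.05,-0.07,1.4,0,0,0,1],[-0.05,-0.07,2.1,0,0,0,1],[-0.05,-0.07,2.56,0,0,0,1],[-0.05,-0.07,2.56,0,0,0,0.5],[-0.05,-0.07,2.56,0,0,0,-1],[-0.05,-0.07,2.56,0,0,0,-1],[-0.05,-0.07,2.56,0,0,0,-1],[-0.05,-0.07,2.56,0,0,0,-1],[-0.05,-0.07,2.56,0,0,0,-1]]' 60
python3 -c "
from h import *
rel([.507,-.119,.322],76.7)"
```

```text
clock: 5.0
position: [0.507, -0.1198, 0.1728]
ee_rot: [0.116, 0.993, 0.0, 0.001]
ft_force: [-1.0, -2.0, 7.0]
grip_width: 0.226
grasp_force: 59.9
pos [ 0.507  -0.1198  0.1728] t 5.0 ft [-0.97 -2.04  6.96] w 0.226 gf 59.9
row [-0.    0.02 -2.98] [ 0.    0.01 -0.01]
```

```bash

python3 -m pendant '[[0,0,-0.5,0,0,0,-1],[0,0,-1.2,0,0,0,-1],[0,0,-2,0,0,0,-1],[0,0,-2.7,0,0,-0.3,-1],[0,0.5,-3,0,0,-0.8,-1],[0,1.2,-3,0,0,-1.4,-1],[0,2,-3,0,0,-1.85,-1],[0,2.47,-3,0,0,-1.85,-1],[0,2.47,-3,0,0,-1.85,-1],[0,2.47,-3,0,0,-1.85,-1]]' 60
python3 - <<'E'
from h import *
rel([.537,.155,.323],91.5)
ims=[]
for c in ['scene','top','wrist']:
    cal=manip.get_calibration(c); im,d=manip.camera(c); ims.append(im)
    for t,z in [('hook',.235),('loop',.27)]:
        for r in manip.tip_of(t,c)[:2]: print(c,t,round(r['p'],2),np.round(r['pixel']),atz(cal,r['pixel'],z).round(3))
    for r in manip.trace('swingarm',c)[:1]:
        P=maskpts(cal,r['pixels'],d); P=P[P[:,2]>.22]
        for y in np.arange(.1,.25,.01):
            S=P[abs(P[:,1]-y)<.005]
            if len(S): print(y.round(2),len(S),np.median(S,0).round(3),S[:,0].min().round(3),S[:,0].max().round(3))
    for r in manip.trace('basket',c)[:1]:
        P=maskpts(cal,r['pixels'],d); Q=P[(P[:,2]>.24)&(P[:,2]<.285)&(abs(P[:,1])<.03)]
        if len(Q)>5:
            w,v=np.linalg.eigh(np.cov(Q[:,:2].T)); print('loop',Q.min(0).round(3),Q.max(0).round(3),np.degrees(np.arctan(v[1,1]/v[0,1])))
save('v2.png',np.vstack([cv2.resize(ims[0][150:270,190:390],(600,360)),cv2.resize(ims[1][180:260,190:390],(600,240))]))
E
```

```text
clock: 6.25
position: [0.5347, 0.0016, 0.3208]
ee_rot: [-0.014, 1.0, -0.0, -0.001]
ft_force: [0.4, -0.4, -3.8]
grip_width: 0.226
grasp_force: 59.5
pos [0.5347 0.0016 0.3208] t 6.25 ft [ 0.42 -0.37 -3.8 ] w 0.226 gf 59.5
row [-0.13  3.06 -0.05] [-0.   -0.01  0.01]
scene hook 0.61 [322. 198.] [[0.533 0.142 0.235]]
scene loop 0.55 [274. 171.] [[ 0.533 -0.001  0.27 ]]
0.11 7 [0.541 0.113 0.26 ] 0.536 0.545
0.12 16 [0.542 0.12  0.256] 0.537 0.545
0.13 16 [0.541 0.129 0.248] 0.537 0.543
0.14 17 [0.541 0.139 0.24 ] 0.536 0.543
0.15 14 [0.541 0.15  0.238] 0.535 0.544
0.16 15 [0.541 0.159 0.235] 0.536 0.544
0.17 13 [0.54  0.17  0.235] 0.535 0.543
0.18 16 [0.539 0.18  0.238] 0.533 0.543
0.19 13 [0.539 0.191 0.241] 0.534 0.542
0.2 16 [0.539 0.199 0.242] 0.533 0.54
0.21 15 [0.539 0.21  0.242] 0.532 0.542
0.22 16 [0.539 0.22  0.239] 0.534 0.542
0.23 16 [0.539 0.23  0.237] 0.531 0.543
0.24 15 [0.538 0.24  0.236] 0.534 0.542
loop [ 0.491 -0.     0.241] [0.584 0.009 0.284] 0.4884366814611686
top hook 0.84 [228. 217.] [[0.541 0.143 0.235]]
top loop 0.21 [412. 205.] [[ 0.562 -0.263  0.27 ]]
0.11 9 [0.
[... 430 characters left out ...]
 [0.533 0.22  0.238] 0.529 0.538
0.23 23 [0.533 0.23  0.237] 0.529 0.538
0.24 19 [0.534 0.239 0.235] 0.529 0.538
wrist hook 0.7 [502. 228.] [[0.54  0.15  0.235]]
wrist loop 0.67 [ 24. 201.] [[ 0.519 -0.138  0.27 ]]
wrist loop 0.62 [276. 236.] [[ 0.536 -0.     0.27 ]]
0.11 221 [0.538 0.111 0.258] 0.534 0.544
0.12 164 [0.536 0.12  0.254] 0.534 0.542
0.13 142 [0.535 0.13  0.245] 0.533 0.542
0.14 164 [0.536 0.141 0.238] 0.533 0.542
0.15 194 [0.536 0.15  0.236] 0.533 0.543
0.16 195 [0.536 0.16  0.234] 0.532 0.542
0.17 235 [0.536 0.17  0.235] 0.532 0.541
0.18 246 [0.536 0.18  0.238] 0.532 0.541
0.19 5 [0.533 0.186 0.236] 0.532 0.54
loop [ 0.489 -0.005  0.24 ] [0.535 0.006 0.285] 1.4015400639096682
```

View pics/v2.png

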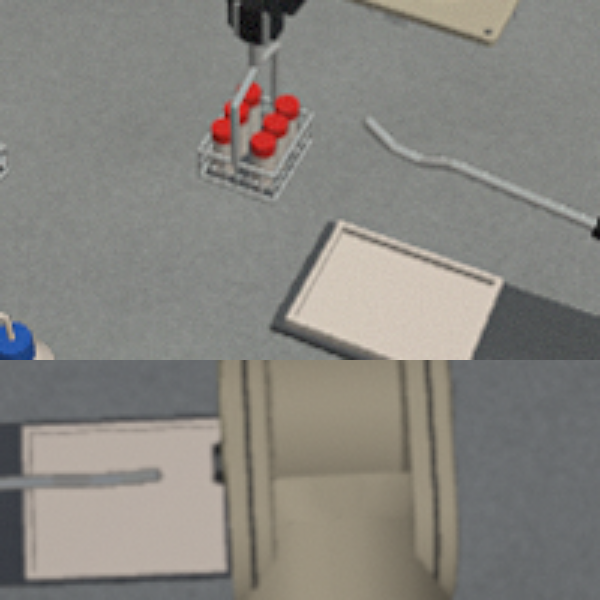

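```bash

python3 -m pendant '[[-0.06,0.2,-0.08,0,0,0,-1],[-0.13,0.5,-0.08,0,0,0,-1],[-0.13,0.9,-0.08,0,0,0,-1],[-0.13,1.3,-0.08,0,0,0,-1],[-0.13,1.7,-0.08,0,0,0,-1],[-0.13,2.1,-0.08,0,0,0,-1],[-0.13,2.5,-0.08,0,0,0,-1],[-0.13,2.9,-0.08,0,0,0,-1],[-0.13,3.12,-0.08,0,0,0,-1],[-0.13,3.12,-0.08,0,0,0,-1]]' 60
python3 - <<'E'
from h import *
rel([.537,.158,.323],91.5)
ims=[]
for c in ['scene','wrist']:
    cal=manip.get_calibration(c); im,d=manip.camera(c); ims.append(im)
    for t in ['swingarm','basket']:
      for r in manip.trace(t,c)[:1]:
        P=maskpts(cal,r['pixels'],d); P=P[(P[:,2]>.19)&(P[:,1]<.25)]
        if t=='basket':
            Q=P[(P[:,2]>.24)&(P[:,2]<.29)]; print('loop',np.percentile(Q,[2,50,98],axis=0).round(3).tolist()); continue
        for y in np.arange(.1,.25,.02):
            S=P[abs(P[:,1]-y)<.01]
            if len(S): print(y.round(2),len(S),np.median(S,0).round(3))
save('v3.png',np.hstack([cv2.resize(ims[0][150:250,250:380],(400,308)),cv2.resize(ims[1],(400,308))]))
E
```

```text
clock: 8.25
position: [0.5374, 0.1576, 0.3258]
ee_rot: [-0.013, 1.0, -0.0, -0.0]
ft_force: [0.8, -0.9, -4.3]
grip_width: 0.229
grasp_force: 59.5
pos [0.5374 0.1576 0.3258] t 8.25 ft [ 0.78 -0.91 -4.28] w 0.229 gf 59.5
row [0.01 0.01 0.06] [-0. -0.  0.]
0.12 25 [0.541 0.123 0.254]
0.14 19 [0.541 0.136 0.243]
0.16 2 [0.538 0.167 0.233]
0.18 12 [0.54  0.183 0.24 ]
0.2 10 [0.539 0.199 0.242]
0.22 16 [0.539 0.222 0.24 ]
0.24 24 [0.538 0.24  0.237]
loop [[0.497, 0.156, 0.241], [0.561, 0.161, 0.273], [0.585, 0.164, 0.288]]
0.1 11 [0.538 0.109 0.258]
0.12 575 [0.537 0.12  0.254]
0.14 486 [0.537 0.139 0.239]
0.16 199 [0.536 0.165 0.234]
0.18 475 [0.535 0.18  0.238]
0.2 468 [0.535 0.2   0.241]
0.22 445 [0.534 0.22  0.239]
0.24 426 [0.534 0.24  0.236]
loop [[0.492, 0.151, 0.248], [0.515, 0.155, 0.274], [0.535, 0.159, 0.288]]
```

View pics/v3.png

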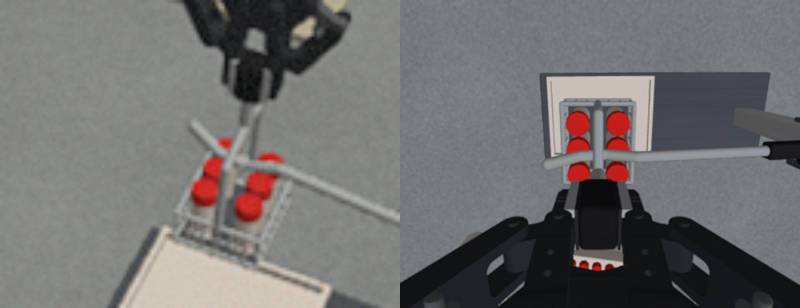

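```bash

python3 -m pendant '[[0,0,0.2,0,0,0,-1],[0,0,0.4,0,0,0,-1],[0,0,0.6,0,0,0,-1],[0,0,0.8,0,0,0,-1],[0,0,1.0,0,0,0,-1],[0,0,1.2,0,0,0,-1],[0,0,1.4,0,0,0,-1],[0,0,1.5,0,0,0,-1],[0,0,1.5,0,0,0,-1],[0,0,1.5,0,0,0,-1]]' 60
python3 - <<'E'
from h import *
rel([.537,.158,.23],91.5)
for i in range(4):
    cal=manip.get_calibration('wrist'); im,d=manip.camera('wrist'); print(manip.get_obs()['ft_force'].round(2))
for r in manip.trace('swingarm','wrist')[:1]:
    P=maskpts(cal,r['pixels'],d); P=P[(P[:,2]>.12)]
    for y in np.arange(.1,.27,.02):
        S=P[abs(P[:,1]-y)<.01]
        if len(S): print(y.round(2),len(S),np.median(S,0).round(3))
E
```

```text
clock: 9.8
position: [0.5376, 0.1569, 0.2513]
ee_rot: [-0.013, 1.0, 0.0, 0.0]
ft_force: [-1.4, -0.1, -0.4]
grip_width: 0.229
grasp_force: 59.9
pos [0.5376 0.1569 0.2513] t 9.8 ft [-1.42 -0.11 -0.43] w 0.229 gf 59.9
row [0.01 0.02 0.43] [ 0.    0.   -0.01]
[-0.45  0.15 -0.83]
[-1.22  1.18 -0.41]
[-0.63  0.57 -0.21]
[-0.38  0.66 -1.32]
0.1 111 [0.538 0.108 0.215]
0.12 807 [0.537 0.12  0.21 ]
0.14 677 [0.537 0.14  0.199]
0.16 348 [0.535 0.165 0.199]
0.18 731 [0.535 0.18  0.205]
0.2 728 [0.535 0.2   0.211]
0.22 728 [0.534 0.22  0.211]
0.24 734 [0.533 0.24  0.212]
0.26 706 [0.533 0.26  0.213]
```

```bash

python3 -m pendant '[[0,0,0.04,0,0,0,-1],[0,0,0.08,0,0,0,-1],[0,0,0.12,0,0,0,-1],[0,0,0.16,0,0,0,-1],[0,0,0.16,0,0,0,-1],[0,0,0.16,0,0,0,-1],[0,0,0.16,0,0,0,-1],[0,0,0.16,0,0,0,-1],[0,0,0.16,0,0,0,-1],[0,0,0.16,0,0,0,-1]]' 60
python3 - <<'E'
from h import *
rel([.537,.158,.23],91.5)
f=[]
for i in range(12):
    cal=manip.get_calibration('wrist'); im,d=manip.camera('wrist'); f.append(manip.get_obs()['ft_force'])
print(np.mean(f,0),np.std(f,0))
for r in manip.trace('swingarm','wrist')[:1]:
    P=maskpts(cal,r['pixels'],d); P=P[(P[:,2]>.12)]
    for y in np.arange(.12,.27,.04):
        S=P[abs(P[:,1]-y)<.01]
        if len(S): print(y.round(2),len(S),np.median(S,0).round(3))
E
```

```text
clock: 11.3
position: [0.5375, 0.1568, 0.2429]
ee_rot: [-0.013, 1.0, 0.0, -0.0]
ft_force: [-1.3, 2.8, 0.6]
grip_width: 0.224
grasp_force: 60.0
pos [0.5375 0.1568 0.2429] t 11.3 ft [-1.26  2.79  0.56] w 0.224 gf 60.0
row [0.01 0.02 0.26] [ 0.   -0.   -0.01]
[-0.94983641  2.01766253  0.03778033] [0.39496842 0.61337977 0.54144999]
0.12 767 [0.537 0.12  0.201]
0.16 308 [0.535 0.165 0.19 ]
0.2 738 [0.534 0.2   0.204]
0.24 759 [0.533 0.24  0.207]
```

```bash

python3 -m pendant '[[0,0.03,0,0,0,0,-1],[0,0.06,0,0,0,0,-1],[0,0.08,0,0,0,0,-1],[0,0.08,0,0,0,0,-1],[0,0.08,0,0,0,0,-1],[0,0.08,0,0,0,0,-1],[0,0.08,0,0,0,0,-1],[0,0.08,0,0,0,0,-1],[0,0.08,0,0,0,0,-1],[0,0.08,0,0,0,0,-1]]' 60
python3 - <<'E'
from h import *
rel([.537,.158,.23],91.5)
f=[]
for i in range(12):
    cal=manip.get_calibration('wrist'); im,d=manip.camera('wrist'); f.append(manip.get_obs()['ft_force'])
print(np.mean(f,0),np.std(f,0))
for r in manip.trace('swingarm','wrist')[:1]:
    P=maskpts(cal,r['pixels'],d); P=P[(P[:,2]>.12)]
    for y in np.arange(.12,.27,.04):
        S=P[abs(P[:,1]-y)<.01]
        if len(S): print(y.round(2),len(S),np.median(S,0).round(3))
im,d=manip.camera('scene'); save('v4.png',np.hstack([cv2.resize(im[150:250,250:380],(400,308)),cv2.resize(manip.camera('wrist')[0],(400,308))]))
E
```

```text
clock: 13.2
position: [0.5374, 0.1608, 0.2429]
ee_rot: [-0.013, 1.0, 0.0, 0.0]
ft_force: [-0.2, -0.4, -0.0]
grip_width: 0.224
grasp_force: 59.9
pos [0.5374 0.1608 0.2429] t 13.2 ft [-0.19 -0.43 -0.03] w 0.224 gf 59.9
row [ 0.01 -0.05  0.26] [ 0.    0.   -0.01]
[-0.91682787 -1.38246506 -0.01665716] [0.37523712 0.29491964 0.4510696 ]
0.12 793 [0.537 0.12  0.2  ]
0.16 333 [0.535 0.155 0.19 ]
0.2 738 [0.535 0.2   0.204]
0.24 766 [0.533 0.24  0.207]
```

View pics/v4.png

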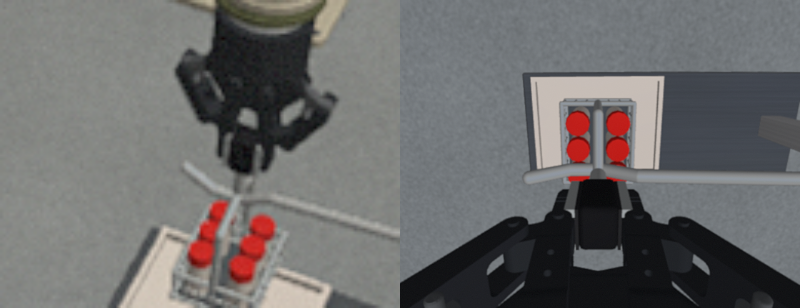

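```bash

python3 -m pendant '[[0,-0.03,0,0,0,0,-1],[0,-0.03,0,0,0,0,-1],[0,-0.03,0,0,0,0,-1],[0,-0.03,0,0,0,0,-1],[0,-0.03,0,0,0,0,-0.5],[0,-0.03,0,0,0,0,-0.4],[0,-0.03,0,0,0,0,-0.2],[0,-0.03,0,0,0,0,0],[0,-0.03,0,0,0,0,0.2],[0,-0.03,0,0,0,0,0.2]]' 20
python3 - <<'E'
from h import *
rel([.537,.158,.23],91.5)
for i in range(3):
    cal=manip.get_calibration('wrist'); im,d=manip.camera('wrist')
    for t in ['swingarm','basket']:
      P=maskpts(cal,manip.trace(t,'wrist')[0]['pixels'],d)
      print(t,np.median(P,0).round(4),P[P[:,2]>.2].mean(0).round(4))
save('v5.png',im)
E
```

```text
clock: 15.2
position: [0.5375, 0.1592, 0.2429]
ee_rot: [-0.013, 1.0, 0.0, 0.0]
ft_force: [0.4, 0.1, -0.3]
grip_width: 0.602
grasp_force: 0.0
pos [0.5375 0.1592 0.2429] t 15.2 ft [ 0.39  0.08 -0.28] w 0.602 gf 0.0
row [ 0.01 -0.02  0.26] [ 0.    0.   -0.01]Traceback (most recent call last):
  File "<stdin>", line 6, in <module>
IndexError: list index out of range
```

Released and no force; retract straight up.

```bash

python3 -m pendant '[[0,0,0,0,0,0,0.2],[0,0,-0.2,0,0,0,0.2],[0,0,-0.5,0,0,0,0.2],[0,0,-0.9,0,0,0,0.2],[0,0,-1.4,0,0,0,0.2],[0,0,-2,0,0,0,0.2],[0,0,-2.5,0,0,0,0.2],[0,0,-2.5,0,0,0,0.2],[0,0,-2.5,0,0,0,0.2],[0,0,-2.5,0,0,0,0.2]]'
python3 - <<'E'
from h import *
rel([.537,.158,.23],91.5)
for i in range(2):
    for _ in range(6*i): manip.camera('wrist')
    cal=manip.get_calibration('wrist'); im,d=manip.camera('wrist')
    for t in ['swingarm','basket']:
      for r in manip.trace(t,'wrist')[:1]:
        P=maskpts(cal,r['pixels'],d)
        if t=='swingarm':
            for y in (.12,.2,.24): print(y,np.median(P[(abs(P[:,1]-y)<.01)&(P[:,2]>.12)],0).round(4))
        else:
            for lo,hi in ((.1,.14),(.25,.275)):
                Q=P[(P[:,2]>lo)&(P[:,2]<hi)]; print(t,lo,len(Q),Q.mean(0).round(4) if len(Q) else '')
save('v5.png',np.hstack([cv2.resize(manip.camera('scene')[0][150:250,250:380],(400,308)),cv2.resize(im,(400,308))]))
E
```

```text
clock: 16.55
position: [0.5371, 0.1592, 0.3672]
ee_rot: [-0.013, 1.0, -0.0, -0.001]
ft_force: [-0.2, -0.3, 0.1]
grip_width: 0.602
grasp_force: 0.0
pos [0.5371 0.1592 0.3672] t 16.55 ft [-0.16 -0.29  0.11] w 0.602 gf 0.0
row [ 0.   -0.02  2.74] [-0.   -0.01 -0.01]
0.12 [0.5377 0.12   0.1999]
0.2 [0.5347 0.2001 0.2034]
0.24 [0.5339 0.24   0.2062]
basket 0.1 2992 [0.5285 0.1599 0.124 ]
basket 0.25 1047 [0.5369 0.1598 0.2642]
0.12 [0.5374 0.1202 0.1997]
0.2 [0.5352 0.2002 0.2033]
0.24 [0.5339 0.2404 0.2061]
basket 0.1 2912 [0.5271 0.1597 0.1241]
basket 0.25 1035 [0.5368 0.1599 0.2642]
```

View pics/v5.png

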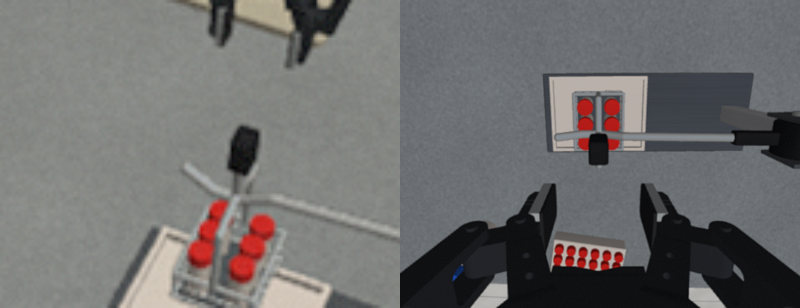

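The basket hangs upright and still in the sunken hook, and the gripper is well clear.

```bash
python3 -c "
from workcell import manip
print(manip.hand_in())"
```

```text
the job is handed in; nothing more can be done
None
```

The tube basket hangs released, upright and at rest in the hook, with the arm sunk about 45 mm (0.18 rad); I never went near the empty basket, and I handed the job in at about 17 s on the robot's clock, though no verdict came back.

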